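Slide the blue filter into the light base

TASK

Set the microscope's light base up for daylight viewing: slide the blue filter across the black deck, keeping it down on the deck all the way rather than picking it up, until it drops into the round seat over the lamp window and lies flat in it. Leave the amber and green filters where they are.

Things in the scene. Friction and masses are not known exactly. Their poses are not given: they have to be found in the camera images.
- blue_filter_mid (a point): The blue filter: a plain round disc with a bare aluminium rim and a blue top, 50 mm diameter, 14 mm high, roughly 60 g, point at its centre, half-way up (7 mm above its underside); z up, turn of no meaning. It starts lying loose on the black deck, near the end away from the seat; can be held across its rim.
- seat (a point): Round recess, 70 mm across, 8 mm deep, pale flat floor, in the level black deck of the fixed light base. Point: middle of its mouth, at deck height (40 mm above the table). z up, y along the deck towards the end where the filters lie, x across. Deck 220 (x) by 340 mm (y), bare but for two filters, its centre 85 mm from here along +y. A filter lying in the seat stands 6 mm proud.
- amber_filter_mid (a point): The amber filter, to be left alone: same disc with an orange top, 50 mm diameter, 14 mm high, roughly 60 g, point at its centre, half-way up (7 mm above its underside); z up, turn of no meaning. It lies on the deck beside the blue one, their centres at least 85 mm apart across the deck (either may be on either side).
- green_filter_mid (a point): The green filter, to be left alone: same disc with a green top, 50 mm diameter, 14 mm high, roughly 60 g, point at its centre, half-way up (7 mm above its underside); z up, turn of no meaning. It lies on the table, left of the base.
There are look-alikes about, which are no part of the job. Leave any white look-alike of the part that bears blue_filter_mid alone.

How it is judged:
At the end, for the whole second after the job is handed in: The blue filter lies in the seat: its centre within 14 mm of the seat's centre seen from above and no more than 2 mm above deck height (6 mm of drop at least), flat within 0.1 rad, at rest and let go; the amber and green filters are within 25 mm of where they began (horizontal distance between blue_filter_mid and seat below 0.014 m and z of blue_filter_mid in the frame of seat below 0.002 m and angle between blue_filter_mid's own z axis and vertical below 0.1 rad and linear speed of blue_filter below 0.02 m/s and distance of each of amber_filter_mid, green_filter_mid from where it was at the start of the episode below 0.025 m); the robot touches nothing.
It fails at once if the blue filter is picked up: its centre rises more than 25 mm above the deck (18 mm above where it lies) (z of blue_filter_mid in the frame of seat above 0.025 m).
It fails at once if the amber or green filter is moved more than 25 mm (distance of any of amber_filter_mid, green_filter_mid from where it was at the start of the episode above 0.025 m).
It also fails if it takes over 32 s, if anything falls off the work surface, if the arm or the gripper's body presses on something with over 40 N, if the wrist force passes 120 N, or if a joint passes its speed limit or range.

ROBOT

A 6-joint arm with a two-finger parallel gripper is mounted at the origin on the work surface. World frame = base frame: x ahead of the robot, y to its left, z up, the work surface at z = 0. Lengths are in m, angles in rad, forces in N, time in s.
With the tool pointing down it reaches from about 0.275 to 0.725 m from the base axis. Payload 15.9 kg.
Tool frame: the origin (TCP) lies at the very end of the fingers, on their centre line; the grasp point (between the pads) lies 19 mm behind it; z points along the fingers, y is the line along which they close (so a half turn about z gives the same grasp; the last joint's range is limited). The gripper opens to 85 mm and grips with 20 to 120 N. Pads are 22 mm wide; open, the fingers measure 114 mm over their backs; the gripper's body (76 mm by 85 mm) begins 54 mm behind the grasp point. The pads swing forward as they close: fully open they stand 13 mm farther back than shut.
Start: joints at [1.315, 0.213, -0.034, 1.323, 0, 1.571], TCP at [0.127, 0.484, 0.231] pointing down, gripper open.
Joint ranges: [-2.98, 2.98], [-0.74, 1.72], [-1.14, 1.35], [-2.1, 2.04], [-1.57, 1.44], [-3.14, 3.14]. Speed limits (rad/s): [1.89, 1.89, 2.39, 2.57, 3.14, 3.14].

INTERFACE

Orientations are given as a rotation vector (axis times angle).
In Python, from cell import read_state, capture, camera_info, robot, search_frame, silhouettes gives the robot as it stands.
- The arm moves only by the shell command python3 -m creep 'ROWS'. ROWS is JSON, a list of rows, each an object with "travel": the shift along the tool's x, y, z in mm, a list of three; "twist": the turn about the tool's z in degrees; "hand": the closure, from 0 (fully open) to 1 (shut). In form: [{"travel": [x, y, z], "twist": twist, "hand": hand}, ...]. A call has 1 to 5 rows; each row is the pose to reach, as a shift and turn from the pose commanded when the call began, along the tool's axes at that moment; what a row does not reach only later rows make up. A row lasts 1/12 s, in which the tool goes at most 41.7 mm and 7.16 degrees, less where a joint would pass 70% of its speed; a pose out of reach is approached as far as the arm can. A call with a gripper value outside its range is refused whole. The fingers move at their own pace and stop on an object; the grip force is fixed at half the most. Time passes only in rows, so rows that repeat a pose let the fingers close. It gives the time, the measured TCP pose, the force, the opening and the grip force at its end, in the units of the state.
- read_state(): the state, without advancing time (a new reading comes with each control period).
- capture(name): name is "scene" or "top"; returns (picture, depth): 420x560x3 uint8, blue, green, red; 420x560 float32, m along the optical axis (not along the pixel's ray), 0 where there is no reading.
- camera_info(name): a dict with "K" (3x3 intrinsics, pixels), "k1" (the pictures are not rectified: a ray, as slopes to the right and down, at radius r is drawn at 1 + k1 r^2 times it, then the intrinsics apply), "T" (4x4, takes a point from camera to world coordinates). Camera axes: x right, y down, z forward; pixel columns grow to the right and rows downward; lengths in m; the calibration is good to about 2 mm. A picture is of the moment at which its call begins. camera_info takes no time and is no camera call.
- robot.hand_in(): hands the job in; it is judged then, once.
Trained networks look in the newest picture that a camera, given by its name, has taken for a name from the list of things; names that differ only in an ending like _2 or _b are one class to them, and where a whole thing is asked for, a point or a joint stands for the part that bears it (a point fixed in the world has none). Each returns a list of dicts, best first, with "conf" (0 to 1); they miss things now and then, are a little off and sometimes report something else, mostly with a low value. They report only what shows in the picture. A call takes as long as a camera call. They do not tell look-alikes from the thing itself.
- search_frame(camera, label): "location" ([x, y, z] in m, in the coordinates of the camera as it stood for that picture, good to about 4 mm: the middle of the surface that is visible of it).
- silhouettes(camera, label): "mask" (420x560 bool, what is visible of it).
The state is a dict: "t": time; "q": joint angles; "qvel": joint speeds; "effort": joint torques, N m; "tcp_pos": TCP position; "tool_rot": TCP orientation; "ft_force": force on the tool from outside, world axes, zero at the start; "moment": the same for the moment, N m; "grip_width": finger opening in m; "grasp_force": force on a finger pad.
Only numpy, scipy, OpenCV 4.12 (cv2) and the standard library are available. Lean on these libraries where they do the work, as an engineer would, in place of code of your own. Each camera call takes 0.05 s, during which the arm holds its last target. There are 200 camera calls.

## Working session

There is one attempt and no reset: what is moved stays moved. The work goes in short steps, Python scripts to look and compute and a shell command to move; the robot and the scene stay as the last step left them, time stands still between calls to the robot, and variables do not carry over. Pictures are saved under pics/ and viewed, at most 10 in all, crops included, and the job is handed in when it is done.

```bash
mkdir -p pics; cat > h.py <<'E'
import numpy as np,cv2
from cell import *
def w(cam,p):
    T=np.array(camera_info(cam)["T"]);return (T@np.r_[p,1])[:3]
E
python3 - <<'E'
from h import *
for c in("scene","top"):
    im,d=capture(c);cv2.imwrite(f"pics/{c}0.png",im)
    for l in("blue_filter_mid","amber_filter_mid","green_filter_mid","seat"):
        for r in search_frame(c,l)[:4]: print(c,l,round(r["conf"],2),w(c,r["location"]).round(3))
s=read_state();print(s["t"],s["tcp_pos"],s["tool_rot"])
from scipy.spatial.transform import Rotation as R
print(R.from_rotvec(s["tool_rot"]).as_matrix().round(3))
E
```

```text
scene blue_filter_mid 0.82 [0.439 0.259 0.016]
scene blue_filter_mid 0.68 [0.789 0.007 0.019]
scene blue_filter_mid 0.63 [0.561 0.26  0.013]
scene blue_filter_mid 0.57 [0.536 0.069 0.053]
scene amber_filter_mid 0.7 [0.651 0.048 0.052]
scene green_filter_mid 0.97 [0.563 0.387 0.017]
scene seat 0.89 [0.567 0.011 0.043]
top blue_filter_mid 0.87 [0.563 0.257 0.016]
top blue_filter_mid 0.75 [0.537 0.069 0.052]
top blue_filter_mid 0.74 [0.785 0.003 0.014]
top blue_filter_mid 0.62 [0.438 0.256 0.017]
top amber_filter_mid 0.93 [0.649 0.042 0.058]
top green_filter_mid 0.95 [0.564 0.383 0.014]
top seat 0.65 [ 0.549 -0.017  0.046]
0.5 [0.1265002  0.48369191 0.23127849] [ 4.00699819e-01  3.11592591e+00 -1.32084297e-04]
[[-0.967  0.253 -0.   ]
 [ 0.253  0.967 -0.   ]
 [-0.    -0.    -1.   ]]
```

View pics/top0.png

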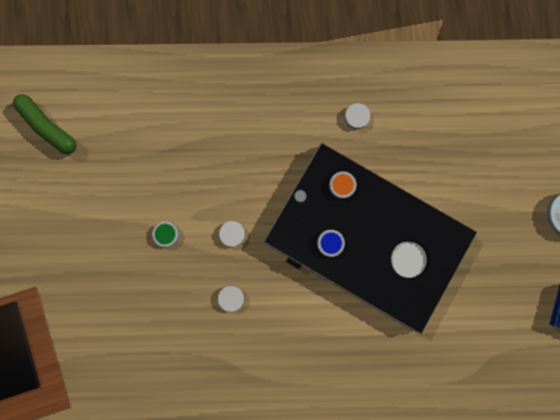

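View pics/scene0.png

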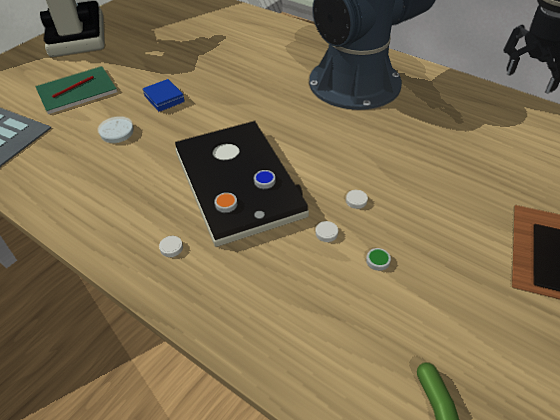

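The top view shows blue at (331,243), amber at (343,185) and the pale seat at (409,260). A small knob sits at (300,196), and the white look-alikes are off the deck. Next I'll compute positions from these pixels.

```bash
cat >> h.py <<'E'
def px2w(cam,u,v,z):
    c=camera_info(cam);K=np.array(c["K"],float);T=np.array(c["T"])
    p=np.array([(u-K[0,2])/K[0,0],(v-K[1,2])/K[1,1]]);s=p.copy()
    for _ in range(20): s=p/(1+c["k1"]*(s@s))
    d=T[:3,:3]@np.r_[s,1];return T[:3,3]+d*(z-T[2,3])/d[2]
def blob(mask,roi):
    m=np.zeros_like(mask,np.uint8);u0,u1,v0,v1=roi;m[v0:v1,u0:u1]=mask[v0:v1,u0:u1]
    n,l,st,ce=cv2.connectedComponentsWithStats(m);i=1+np.argmax(st[1:,4]);
    (x,y),r=cv2.minEnclosingCircle(np.argwhere(l==i)[:,::-1].astype(np.float32));return ce[i],(x,y),r
E
python3 - <<'E'
from h import *
im=cv2.imread("pics/top0.png").astype(int)
b,g,r=im[...,0],im[...,1],im[...,2]
blue=(b>r+50)&(b>g+50);am=(r>b+80);pale=(b>120)&(r>120)
for n,m,roi,z in(("blue",blue,(300,360,215,270),.054),("amber",am,(325,360,170,200),.054),("seat",pale,(380,440,235,285),.036)):
    ce,mc,rad=blob(m,roi);print(n,ce,mc,rad,px2w("top",*ce,z).round(4),px2w("top",*mc,z).round(4))
cor=[px2w("top",u,v,.04) for u,v in((322,144),(476,233),(422,332),(265,240))];print(np.round(cor,3),np.mean(cor,0))
c=np.array(cor);print(np.linalg.norm(c-np.roll(c,-1,0),axis=1))
print(np.array(camera_info("top")["T"]).round(3))
E
```

```text
blue [330.79356568 242.60321716] (330.66424560546875, 242.62408447265625) 10.899039268493652 [0.5391 0.0659 0.054 ] [0.5391 0.0662 0.054 ]
amber [342.73850575 184.13505747] (342.6525573730469, 184.17796325683594) 10.518024444580078 [0.6485 0.0405 0.054 ] [0.6484 0.0407 0.054 ]
seat [407.31875719 259.64556962] (408.00537109375, 259.1343994140625) 17.5897216796875 [ 0.5045 -0.081   0.036 ] [ 0.5055 -0.0824  0.036 ]
[[ 0.729  0.076  0.04 ]
 [ 0.553 -0.213  0.04 ]
 [ 0.37  -0.102  0.04 ]
 [ 0.546  0.189  0.04 ]] [ 0.54946932 -0.0124503   0.04      ]
[0.33802797 0.21374558 0.3396116  0.2145811 ]
[[-0.017 -0.997  0.08   0.536]
 [-1.     0.016 -0.012  0.181]
 [ 0.011 -0.081 -0.997  0.917]
 [ 0.     0.     0.     1.   ]]
```

```bash
cat > d.py <<'E'
import sys
from h import *
from scipy.spatial.transform import Rotation as R
s=read_state();M=R.from_rotvec(s["tool_rot"]).as_matrix()
g=np.array([float(a) for a in sys.argv[1:4]])
print("t",s["t"],"tcp",np.round(s["tcp_pos"],4),"rows mm",(M.T@(g-s["tcp_pos"])*1000).round(1),"F",np.round(s["ft_force"],1),"w",s["grip_width"],s["grasp_force"])
E
python3 -m creep '[{"travel":[-34,-20,0],"twist":0,"hand":0},{"travel":[-68,-40,0],"twist":0,"hand":0},{"travel":[-102,-60,0],"twist":0,"hand":0},{"travel":[-136,-80,0],"twist":0,"hand":0},{"travel":[-170,-100,0],"twist":0,"hand":0}]'
python3 -m creep '[{"travel":[-34,-20,0],"twist":0,"hand":0},{"travel":[-68,-40,0],"twist":0,"hand":0},{"travel":[-102,-60,0],"twist":0,"hand":0},{"travel":[-136,-80,0],"twist":0,"hand":0},{"travel":[-170,-100,0],"twist":0,"hand":0}]'
python3 d.py .539 .066 .12
```

```text
t: 0.92
tcp_pos: [0.2665, 0.3425, 0.2314]
tool_rot: [0.4, 3.116, 0.001]
ft_force: [1.2, -0.1, 0.5]
grip_width: 0.0853
grasp_force: 0.0
t: 1.33
tcp_pos: [0.4059, 0.2025, 0.2315]
tool_rot: [0.401, 3.115, 0.001]
ft_force: [-0.7, 1.5, -0.3]
grip_width: 0.0852
grasp_force: 0.0
t 1.3333 tcp [0.4059 0.2025 0.2315] rows mm [-163.3  -98.4  111.5] F [-0.7  1.5 -0.3] w 0.08519560796272045 0.0
```

```bash

python3 -m creep '[{"travel":[-33,-20,10],"twist":0,"hand":0},{"travel":[-66,-40,20],"twist":0,"hand":0},{"travel":[-99,-60,30],"twist":0,"hand":0},{"travel":[-132,-80,40],"twist":0,"hand":0},{"travel":[-163,-98,50],"twist":0,"hand":0}]'
python3 -m creep '[{"travel":[0,0,35],"twist":0,"hand":0},{"travel":[0,0,60],"twist":0,"hand":0},{"travel":[0,0,60],"twist":0,"hand":0}]'
python3 d.py .539 .066 .045
python3 - <<'E'
from h import *
for c in("scene","top"):
    im,d=capture(c);cv2.imwrite(f"pics/{c}1.png",im)
a=cv2.imread("pics/scene1.png")[90:270,160:340];cv2.imwrite("pics/crop1.png",cv2.resize(a,None,fx=3,fy=3))
E
```

```text
t: 1.75
tcp_pos: [0.5389, 0.0661, 0.1808]
tool_rot: [0.402, 3.115, 0.0]
ft_force: [-0.0, 0.1, -0.4]
grip_width: 0.0856
grasp_force: 0.0
t: 2.0
tcp_pos: [0.5353, 0.0672, 0.1167]
tool_rot: [-0.402, -3.109, 0.003]
ft_force: [-0.9, -0.1, -0.9]
grip_width: 0.0851
grasp_force: 0.0
t 2.0 tcp [0.5353 0.0672 0.1167] rows mm [-4.4 -0.  71.6] F [-0.9 -0.1 -0.9] w 0.0851188032305367 0.0
```

View pics/crop1.png

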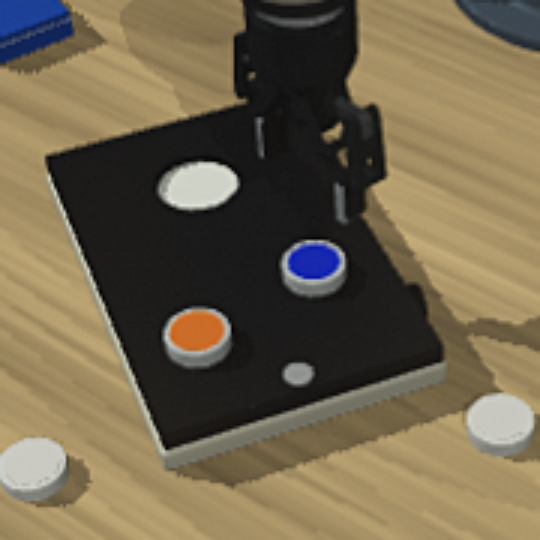

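The crop shows the open gripper above blue (314,262 in the crop), clear of amber (197,332). I'll cross-check the blue and seat positions from the scene camera.

```bash

python3 - <<'E'
from h import *
im=cv2.imread("pics/scene1.png").astype(int)
b,g,r=im[...,0],im[...,1],im[...,2]
for n,m,roi,z in(("blue",(b>r+50)&(b>g+50),(245,285,165,200),.054),("seat",(b>120)&(r>120),(210,243,140,162),.034)):
    ce,mc,rad=blob(m,roi);print(n,px2w("scene",*ce,z).round(4),px2w("scene",*mc,z).round(4))
E
python3 d.py .539 .066 .045
```

```text
blue [0.5358 0.067  0.054 ] [0.5366 0.0682 0.054 ]
seat [ 0.5021 -0.0821  0.034 ] [ 0.5009 -0.0843  0.034 ]
t 2.1 tcp [0.5372 0.0682 0.1216] rows mm [-2.4 -1.6 76.6] F [-0.6  0.5  1.6] w 0.08579187488696507 0.0
```

```bash

python3 -m creep '[{"travel":[0,0,20],"twist":0,"hand":0},{"travel":[0,0,38],"twist":0,"hand":0},{"travel":[0,0,52],"twist":0,"hand":0},{"travel":[0,0,60],"twist":0,"hand":0},{"travel":[0,0,60],"twist":0,"hand":0}]'
python3 -m creep '[{"travel":[0,0,4],"twist":0,"hand":0},{"travel":[0,0,8],"twist":0,"hand":0},{"travel":[0,0,12],"twist":0,"hand":0},{"travel":[0,0,14],"twist":0,"hand":0},{"travel":[0,0,14],"twist":0,"hand":0}]'
python3 d.py .5375 .067 .045
```

```text
t: 2.52
tcp_pos: [0.5377, 0.0685, 0.0616]
tool_rot: [-0.4, -3.116, -0.0]
ft_force: [-0.6, 0.1, -0.8]
grip_width: 0.0853
grasp_force: 0.0
t: 2.93
tcp_pos: [0.5376, 0.0681, 0.0471]
tool_rot: [-0.401, -3.116, 0.0]
ft_force: [0.8, 0.7, -0.8]
grip_width: 0.0855
grasp_force: 0.0
t 2.9333 tcp [0.5376 0.0681 0.0471] rows mm [-0.2 -1.1  2.1] F [ 0.8  0.7 -0.8] w 0.08545216407291865 0.0
```

```bash

python3 -m creep '[{"travel":[0,-1,2],"twist":0,"hand":0},{"travel":[0,-1,4],"twist":0,"hand":0.2},{"travel":[0,-1,4],"twist":0,"hand":0.3},{"travel":[0,-1,4],"twist":0,"hand":0.35},{"travel":[0,-1,4],"twist":0,"hand":0.4}]'
python3 -m creep '[{"travel":[0,0,0],"twist":0,"hand":0.44},{"travel":[0,0,0],"twist":0,"hand":0.48},{"travel":[0,0,0],"twist":0,"hand":0.5},{"travel":[0,0,0],"twist":0,"hand":0.5}]'
python3 d.py .503 -.084 .043
```

```text
t: 3.35
tcp_pos: [0.5375, 0.0672, 0.0434]
tool_rot: [0.401, 3.116, -0.0]
ft_force: [0.4, 0.2, 0.2]
grip_width: 0.0512
grasp_force: 0.0
t: 3.68
tcp_pos: [0.5376, 0.0672, 0.044]
tool_rot: [0.401, 3.115, 0.0]
ft_force: [-4.2, -0.3, 10.4]
grip_width: 0.0469
grasp_force: 59.8
t 3.6833 tcp [0.5376 0.0672 0.044 ] rows mm [  -4.8 -155.     0.9] F [-4.2 -0.3 10.4] w 0.04693825873742791 59.773966670036316
```

```bash

python3 - <<'E'
from h import *
im,d=capture("scene")
cv2.imwrite("pics/crop2.png",cv2.resize(im[110:230,180:340],None,fx=5,fy=5,interpolation=cv2.INTER_CUBIC))
s=read_state();print(s["grip_width"],s["grasp_force"],s["ft_force"],s["tcp_pos"])
E
```

```text
0.04719256118945577 59.77719604969025 [-3.4256296  -0.32072427 10.93366003] [0.53758131 0.06720264 0.04398256]
```

View pics/crop2.png

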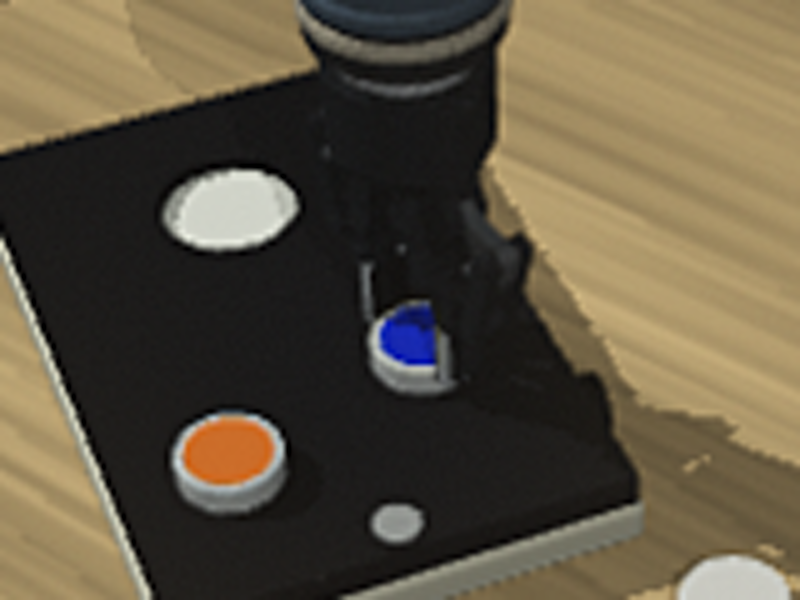

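The disc is flat and held between the pads. Now I'll slide it toward the seat.

```bash

python3 -m creep '[{"travel":[0,-5,0],"twist":0,"hand":0.5},{"travel":[-1,-15,0],"twist":0,"hand":0.5},{"travel":[-1,-27,0],"twist":0,"hand":0.5},{"travel":[-2,-39,0],"twist":0,"hand":0.5},{"travel":[-2,-51,0],"twist":0,"hand":0.5}]'
python3 -m creep '[{"travel":[0,-12,0],"twist":0,"hand":0.5},{"travel":[-1,-24,0],"twist":0,"hand":0.5},{"travel":[-1,-34,0],"twist":0,"hand":0.5},{"travel":[-2,-40,0],"twist":0,"hand":0.5},{"travel":[-2,-40,0],"twist":0,"hand":0.5}]'
python3 d.py .503 -.084 .043
```

```text
t: 4.15
tcp_pos: [0.5273, 0.0173, 0.044]
tool_rot: [0.4, 3.114, 0.002]
ft_force: [0.8, 2.6, 5.7]
grip_width: 0.047
grasp_force: 60.8
t: 4.57
tcp_pos: [0.5187, -0.023, 0.044]
tool_rot: [0.402, 3.114, -0.0]
ft_force: [-1.3, -5.1, 7.4]
grip_width: 0.0471
grasp_force: 61.0
t 4.5667 tcp [ 0.5187 -0.023   0.044 ] rows mm [ -0.3 -63.    1. ] F [-1.3 -5.1  7.4] w 0.047075506625860845 60.95472693443298
```

```bash

python3 -m creep '[{"travel":[0,-10,0],"twist":0,"hand":0.5},{"travel":[0,-22,0],"twist":0,"hand":0.5},{"travel":[0,-34,0],"twist":0,"hand":0.5},{"travel":[0,-46,0],"twist":0,"hand":0.5},{"travel":[0,-56,0],"twist":0,"hand":0.5}]'
python3 -m creep '[{"travel":[0,-5,0],"twist":0,"hand":0.5},{"travel":[0,-7,0],"twist":0,"hand":0.5},{"travel":[0,-7,0],"twist":0,"hand":0.5},{"travel":[0,-7,0],"twist":0,"hand":0.5}]'
python3 d.py .503 -.084 .043
python3 - <<'E'
from h import *
im,d=capture("scene")
cv2.imwrite("pics/crop3.png",cv2.resize(im[110:230,160:320],None,fx=5,fy=5,interpolation=cv2.INTER_CUBIC))
E
```

```text
t: 4.98
tcp_pos: [0.5045, -0.0766, 0.0438]
tool_rot: [0.4, 3.115, 0.001]
ft_force: [0.7, -0.5, -1.1]
grip_width: 0.047
grasp_force: 61.6
t: 5.32
tcp_pos: [0.5024, -0.0826, 0.0432]
tool_rot: [-0.401, -3.116, -0.0]
ft_force: [-0.5, -0.5, -0.1]
grip_width: 0.0471
grasp_force: 61.6
t 5.3167 tcp [ 0.5024 -0.0826  0.0432] rows mm [-1.  -1.2  0.2] F [-0.5 -0.5 -0.1] w 0.047119632348554936 61.576974391937256
```

View pics/crop3.png

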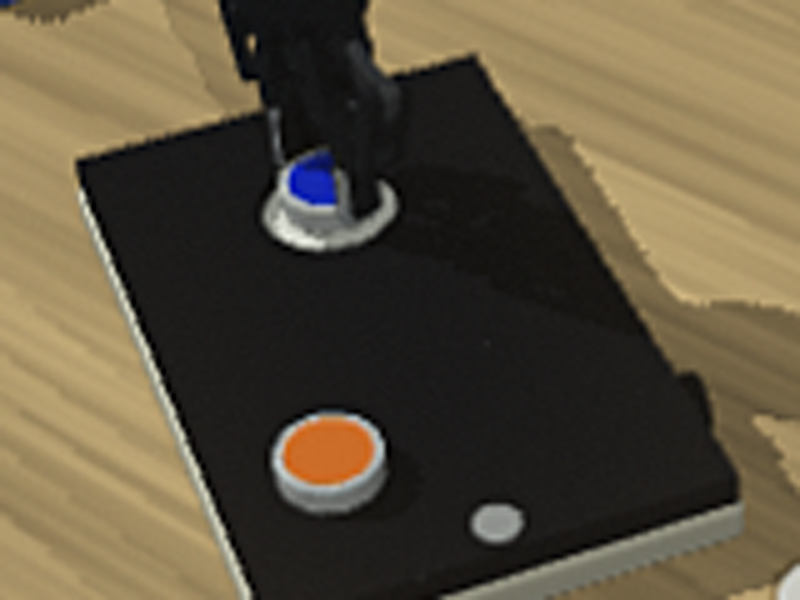

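The disc is held over the seat with the vertical force gone and pale floor visible all around, so I'll release it.

```bash

python3 -m creep '[{"travel":[0,-1,0],"twist":0,"hand":0.4},{"travel":[0,-1,0],"twist":0,"hand":0.3},{"travel":[0,-1,0],"twist":0,"hand":0},{"travel":[0,-1,0],"twist":0,"hand":0},{"travel":[0,-1,0],"twist":0,"hand":0}]'
python3 -m creep '[{"travel":[0,0,-20],"twist":0,"hand":0},{"travel":[0,0,-50],"twist":0,"hand":0},{"travel":[0,0,-85],"twist":0,"hand":0},{"travel":[0,0,-120],"twist":0,"hand":0},{"travel":[0,0,-140],"twist":0,"hand":0}]'
python3 -m creep '[{"travel":[35,20,0],"twist":0,"hand":0},{"travel":[70,40,0],"twist":0,"hand":0},{"travel":[105,60,0],"twist":0,"hand":0},{"travel":[120,70,0],"twist":0,"hand":0},{"travel":[120,70,0],"twist":0,"hand":0}]'
python3 - <<'E'
from h import *
im,d=capture("scene")
cv2.imwrite("pics/crop4.png",cv2.resize(im[110:230,160:320],None,fx=5,fy=5,interpolation=cv2.INTER_CUBIC))
for c in("scene","top"):
    capture(c)
    for l in("blue_filter_mid","amber_filter_mid","green_filter_mid"):
        for r in search_frame(c,l)[:4]: print(c,l,round(r["conf"],2),w(c,r["location"]).round(3))
E
```

```text
t: 5.78
tcp_pos: [0.5022, -0.0837, 0.0433]
tool_rot: [0.401, 3.116, 0.0]
ft_force: [-0.3, 0.7, 0.7]
grip_width: 0.0853
grasp_force: 0.0
t: 6.2
tcp_pos: [0.5029, -0.0839, 0.187]
tool_rot: [0.4, 3.113, -0.0]
ft_force: [0.2, 1.7, 0.1]
grip_width: 0.085
grasp_force: 0.0
t: 6.62
tcp_pos: [0.4014, 0.0163, 0.1836]
tool_rot: [-0.397, -3.116, -0.001]
ft_force: [-0.1, -0.9, 0.1]
grip_width: 0.0854
grasp_force: 0.0
scene blue_filter_mid 0.95 [0.561 0.26  0.014]
scene blue_filter_mid 0.87 [0.791 0.005 0.02 ]
scene blue_filter_mid 0.79 [0.438 0.263 0.014]
scene blue_filter_mid 0.67 [ 0.503 -0.079  0.043]
scene amber_filter_mid 0.64 [0.653 0.048 0.056]
scene green_filter_mid 0.89 [0.567 0.387 0.014]
top blue_filter_mid 0.94 [0.44  0.257 0.018]
top blue_filter_mid 0.85 [0.566 0.255 0.015]
top blue_filter_mid 0.6 [0.79  0.001 0.013]
top amber_filter_mid 0.71 [0.647 0.041 0.057]
top green_filter_mid 0.56 [0.564 0.384 0.015]
```

View pics/crop4.png

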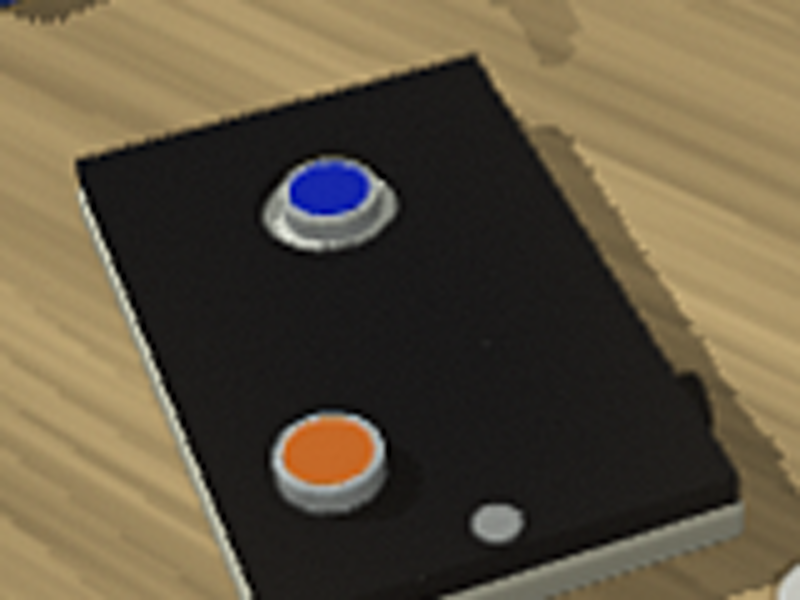

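Blue (330,188 in the crop) sits inside the seat and amber hasn't moved. I'll check height and tilt with depth before handing in.

```bash
python3 - <<'E'
from h import *
for c in("scene","top"):
    im,d=capture(c);i=im.astype(int);b,g,r=i[...,0],i[...,1],i[...,2]
    m=(b>r+50)&(b>g+50)
    K=camera_info(c);fx=np.array(K["K"]);P=[]
    for v,u in np.argwhere(m&(d>0)):
        p=px2w(c,u,v,.046);
        if np.hypot(p[0]-.503,p[1]+.084)>.03: continue
        T=np.array(K["T"]);q=(np.linalg.inv(T)@np.r_[p,1])[:3];P.append(w(c,q*d[v,u]/q[2]))
    P=np.array(P)
    if len(P)<10: print(c,len(P));continue
    A=np.c_[P[:,:2]-P[:,:2].mean(0),np.ones(len(P))];print(c,len(P),P.mean(0).round(4),np.linalg.lstsq(A,P[:,2],rcond=None)[0].round(3))
E
```

```text
scene 141 [ 0.5011 -0.0827  0.0473] [0.008 0.012 0.047]
top 372 [ 0.5037 -0.0842  0.0472] [0.006 0.002 0.047]
```

Its top is at 47 mm, so it stands about 6–7 mm proud of the deck. It is flat and centred.

```bash
python3 -c "
from cell import robot
print(robot.hand_in())"
```

```text
the job is handed in; nothing more can be done
None
```

I slid the blue filter across the deck into the seat, where it lies flat and centred to within a few mm, left the amber and green filters untouched, and handed the job in (no verdict was returned).

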